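Draw the heater's cover plate out from under a pile of sample boxes

ROBOT

A 6-joint arm with a two-finger parallel gripper is mounted at the origin on the work surface. World frame = base frame: x ahead of the robot, y to its left, z up, the work surface at z = 0. Lengths are in m, angles in rad, forces in N, time in s.
With the tool pointing down it reaches from about 0.4 to 0.825 m from the base axis. Payload 7 kg.
Tool frame: the origin (TCP) lies at the very end of the fingers, on their centre line; the grasp point (between the pads) lies arm.hold_point_z behind it (arm.hold_point_z is the distance from the TCP to the grasp point, in m); z points along the fingers, y is the line along which they close (so a half turn about z gives the same grasp; the last joint's range is limited). The gripper opens to 88 mm and grips with 3 to 60 N. Pads are 19 mm wide; open, the fingers measure 130 mm over their backs; the gripper's body (78 mm by 193 mm) begins 47 mm behind the grasp point.
Start: joints at [1.452, 0.359, 0.012, 0, -1.224, -0.288], TCP at [0.267, 0.62, 0.227] pointing down, gripper open.
Joint ranges: [-3.07, 3.07], [-1.43, 2.12], [-1.02, 1.25], [-3.03, 1.67], [-3.05, -0], [-3.03, 3.03]. Speed limits (rad/s): [2.39, 2.39, 3.01, 3.14, 3.14, 3.14].

INTERFACE

Orientations are given as [roll, pitch, yaw] about the fixed x, y, z axes, in that order (R = Rz(yaw) Ry(pitch) Rx(roll)).
In Python, from station import arm gives the robot as it stands.
- The arm moves only by the shell command python3 -m creep 'ROWS' [FORCE]. ROWS is a JSON list of rows, 1 to 20 of them, each of 5 numbers: the finger opening in m, then dx, dy, dz in m, then a turn about the tool's z in rad; each row is the pose to reach, as a shift and turn from the pose commanded when the command began, along the tool's axes at that moment; what a row does not reach only later rows make up. A row lasts 1/12 s, in which the tool goes at most 0.0417 m and 0.125 rad, less where a joint would pass 70% of its speed; a pose out of reach is approached as far as the arm can. The fingers move at their own pace and stop on an object; FORCE is the grip in N (left out, the last holds). Time passes only in rows, so rows that do not move let the fingers close. It prints the time, the measured TCP pose, the force, the opening and the grip force at its end.
- arm.get_state(): the state, without advancing time (a new reading comes with each control period).
- arm.grab_frame(name): name is "scene" or "top" or "wrist"; returns the picture (480x640x3 uint8, red, green, blue); there is no depth.
- arm.camera_params(name): a dict with "fx", "fy", "cx", "cy" (pixels), "T" (4x4, takes a point from camera to world coordinates); the wrist camera has in their place "hand_eye" (4x4, takes a point from camera to tool coordinates, whose origin is the TCP and whose axes are the flange's). Camera axes: x right, y down, z forward; pixel columns grow to the right and rows downward; lengths in m; the calibration is good to about 2 mm. A picture is of the moment at which its call begins: read the wrist's pose just before it. camera_params takes no time and is no camera call.
- arm.job_done(): hands the job in; it is judged then, once.
The state is a dict: "t": time; "q": joint angles; "qd": joint speeds; "joint_efforts": joint torques, N m; "eef_pos": TCP position; "ee_rot": TCP orientation; "force": force on the tool from outside, world axes, zero at the start; "moment": the same for the moment, N m; "width": finger opening in m; "gripper_force": force on a finger pad.
Only numpy, scipy, OpenCV 4.12 (cv2) and the standard library are available. Lean on these libraries where they do the work, as an engineer would, in place of code of your own. Each camera call takes 0.05 s, during which the arm holds its last target. There are 200 camera calls.

TASK

The block heater's metal cover plate has ended up under the pile of sample boxes. Slide the stop along its track until its rubber roller just touches the pile without shoving it, then draw the plate out by its handle, so that the pile drops onto the bench and stays standing on its spot, and lay the plate gently over the heater's well, flat between the ridges with its handle over the heater's front. Leave everything else alone.

Things in the scene. Friction and masses are not known exactly. Their poses are not given: they have to be found in the camera images.
- track: The stop's straight track, 300 mm long, fixed to the bench. Its origin is not on the track but on the bench, at the spot over which the pile is centred. x: the way the stop advances to the pile (draw the plate along -x); z up. The track runs at y = -125 mm (34 wide, 20 high), x = -250 to +50 mm.
- stop_bar: The sliding stop, turned as the track. Origin: at bench level on the pile's centre line (track y = 0), below the middle of its steel cross bar, which is 10 mm thick in x, z = 30 to 44 mm, y = -110 to +45 mm, and passes over the plate's handle. The stop slides along the track's x only; this takes about 10 N, and it stays where left, firmly enough to hold the pile back.
- foot_zero (a point): Point on the stop, x = +18 mm, z = 37 mm: where the front of its roller would be if fully drawn in. The black rubber roller (80 mm long, 12 mm thick, turns freely, so the pile can sink along it) is set 0 to 30 mm farther out (+x), different each time and not reported: feel (or see) when it touches. It does not yield. Touching adds 2 to 5 N before the pile slips.
- stop_post (a point): Point on the stop: centre of the black square post on its carriage, to grip or push, at x = 0, y = -125 mm, z = 66 mm of the stop; 20 x 20 mm, from z = 44 (carriage below) to 86 mm.
- plate: Aluminium cover plate, 80 mm (x) by 64 mm (y), 6 mm thick, 150 g, flat on the bench under the pile, turned as the track within 2 degrees. Origin: centre of the underside of the 80 x 64 mm part; z up. A handle 18 mm wide, 6 mm thick sticks out along -x, ending in a black grip block. It must come about 140 mm along -x to be clear of the pile and of the stop's bar above it.
- plate_grip (a point): Point on the plate: middle of the grip block, at x = -135 mm, 14 mm above the underside. The block is 24 mm (x) by 22 mm (y) by 24 mm high from the underside.
- box0: Lowest box of the pile, brown card, 92 x 92 x 46 mm high, about 0.3 kg, resting on the plate. Origin: centre of its underside.
- box1: Middle box, white, 90 x 90 x 40 mm high, about 0.25 kg. Origin: centre of its underside.
- box2: Top box, brown card, 88 x 88 x 34 mm high, about 0.2 kg; nothing ties the boxes together. Origin: centre of its underside.
- heater: The dry-block heater, fixed white case 200 mm (x) by 150 mm (y), 85 mm high; front with the dial faces -x. In its top is a well 60 x 44 mm, centred at x = -30 mm. Origin: centre of its underside.
- seat (a point): Point on the heater's top (z = 85 mm) over the middle of the well: the plate's origin belongs here, its x along the heater's x, handle over the front (-x, open). Steel ridges 5 mm high: inner faces 36 mm to either side (y) and 44 mm behind (+x): 4 mm of play about the plate.
- jar: Bystander: amber jar, 60 mm across, 85 mm high. Origin: centre of its underside.
- beaker: Bystander: glass beaker, 64 mm across, 85 mm high. Origin: centre of its underside.
- flask: Bystander: conical glass flask, 72 mm across, 110 mm high. Origin: centre of its underside.
- timer: Bystander: flat white timer, 55 x 65 x 16 mm. Origin: centre of its underside.
- reagent: Bystander: white plastic bottle, 60 mm across, 150 mm high. Origin: centre of its underside.
There are look-alikes about, which are no part of the job. Leave any blue or turquoise look-alike of the box1 alone.

How it is judged:
On the way, in this order (a step that is already met when the one before it is completed fails the run):
1. the stop's roller bears against the lowest box while the plate is still under the pile (contact force between stop_bar and box0 above 0.4 N and horizontal distance between plate and track below 0.02 m), for 0.1 s.
2. the plate is drawn clear and the pile stands on the bench (x of plate in the frame of track below -0.11 m and height (world z) of box0 below 0.003 m and horizontal distance between box0 and track below 0.006 m and horizontal distance between box1 and box0 below 0.012 m and horizontal distance between box2 and box1 below 0.012 m and angle between each of box0, box1, box2's own z axis and vertical below 0.05 rad), for 0.2 s.
At the end, for the whole second after the job is handed in: Plate flat on the heater between the ridges (6 mm sideways and back, 9 mm front, 0.13 rad), handle over the front; the boxes upright on the bench within 0.05 rad, the lowest within 6 mm of its spot, each other within 12 mm of the one below; all at rest (x of plate in the frame of seat between -0.009 and 0.006 m and y of plate in the frame of seat between -0.006 and 0.006 m and z of plate in the frame of seat between -0.003 and 0.0025 m and x of plate_grip in the frame of seat below -0.11 m and angle between the x axis of plate and the x axis of seat, either way round below 0.13 rad and angle between plate's own z axis and vertical below 0.03 rad and linear speed of each of plate, box0, box2 below 0.01 m/s and height (world z) of box0 below 0.003 m and horizontal distance between box0 and track below 0.006 m and horizontal distance between box1 and box0 below 0.012 m and horizontal distance between box2 and box1 below 0.012 m and angle between each of box0, box1, box2's own z axis and vertical below 0.05 rad); the robot touches nothing.
It fails at once if the pile is shoved or dragged: the lowest box is more than 6 mm off the pile's spot (horizontal distance between box0 and track above 0.006 m).
It fails at once if a box of the pile topples (tilt over 0.3 rad) (angle between any of box0, box1, box2's own z axis and vertical above 0.3 rad).
It fails at once if the stop is pressed or knocked against the pile with more than 15 N (contact force between stop_bar and box0 above 15 N).
It fails at once if the plate is banged or pressed on the heater with more than 25 N (contact force between plate and heater above 25 N).
It fails at once if a bystander is moved by more than 20 mm (distance of any of jar, beaker, flask, timer, reagent from where it was at the start of the episode above 0.02 m).
It also fails if it takes over 70 s, if anything falls off the work surface, if the arm or the gripper's body presses on something with over 40 N, if the wrist force passes 120 N, or if a joint passes its speed limit or range.

## Working session

There is one attempt and no reset: what is moved stays moved. The work goes in short steps, Python scripts to look and compute and a shell command to move; the robot and the scene stay as the last step left them, time stands still between calls to the robot, and variables do not carry over. Pictures are saved under pics/ and viewed, at most 13 in all, crops included, and the job is handed in when it is done.

```bash
mkdir -p pics; ls; python3 - <<'E'
from station import arm
import cv2,numpy as np
for n in("scene","top"):
    cv2.imwrite(f"pics/{n}0.png",arm.grab_frame(n)[:,:,::-1])
    p=arm.camera_params(n);print(n,p["fx"],p["fy"],p["cx"],p["cy"],np.round(p["T"],4).tolist())
p=arm.camera_params("wrist");print(p)
s=arm.get_state();print(s["eef_pos"],s["ee_rot"],s["width"],arm.hold_point_z)
E
```

```text
pics
scene 444.5611651371739 444.5611651371739 319.0230497458978 247.25995183267273 [[0.5009, 0.7467, -0.4375, 0.9039], [0.8654, -0.4363, 0.2463, -0.1262], [-0.007, -0.502, -0.8648, 0.8816], [0.0, 0.0, 0.0, 1.0]]
top 495.9979647013784 495.9979647013784 327.85296995222194 241.7925257508876 [[0.0148, -0.9991, 0.0405, 0.4278], [-0.9999, -0.0146, 0.0049, 0.0733], [-0.0043, -0.0406, -0.9992, 1.0058], [0.0, 0.0, 0.0, 1.0]]
{'fx': 391.8692846033857, 'fy': 391.8692846033857, 'cx': 320.7162304793838, 'cy': 242.50912303673343, 'hand_eye': array([[-8.13238034e-05, -9.58603709e-01, -2.84743608e-01,
         7.74463917e-02],
       [ 9.99999062e-01,  3.11455942e-04, -1.33413547e-03,
         2.96245476e-04],
       [ 1.36759230e-03, -2.84743449e-01,  9.58602784e-01,
        -1.57418117e-01],
       [ 0.00000000e+00,  0.00000000e+00,  0.00000000e+00,
         1.00000000e+00]])}
[0.26732926 0.61959691 0.22608959] [ 3.14079617e+00 -4.62282768e-04 -4.07116860e-01] 0.08747353363863634 0.0188
```

View pics/scene0.png

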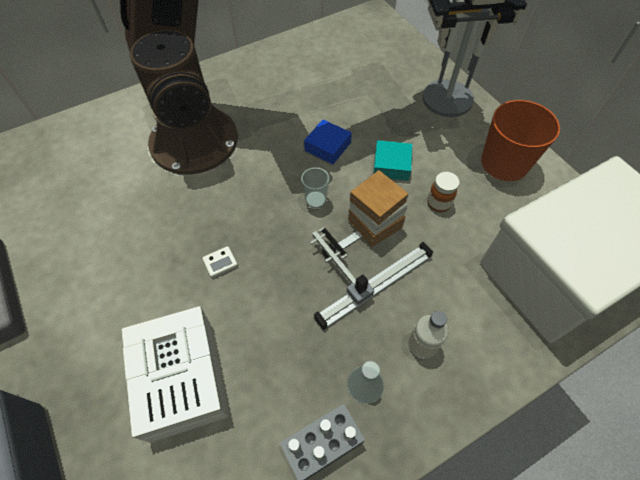

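View pics/top0.png

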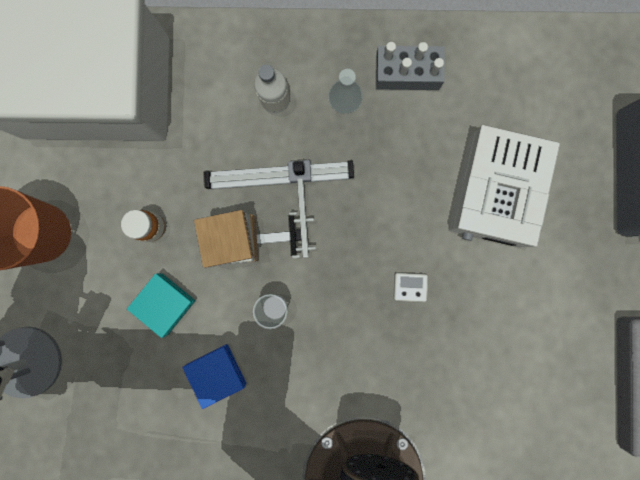

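Top view: pile (225,238), handle pointing right toward the bar (304,215), track (207,179)-(352,169), post (300,168), heater (508,185) with its dial at the bottom (490,240). Possible confusions:
- turquoise box (160,305) and blue box (213,376): look-alikes of box1, leave alone
- tube rack (410,68) against the heater (508,185): the heater is the white case with the dial
- grip block, which lies under or near the bar at (295,235), against the roller parts

The pile at (225,238) is the brown/white/brown stack. Next I check it in a close crop.

```bash
python3 - <<'E'
import cv2,numpy as np
t=cv2.imread("pics/top0.png")
a=cv2.resize(t[140:280,190:370],None,fx=4,fy=4,interpolation=cv2.INTER_CUBIC)
cv2.imwrite("pics/c1.png",a)
b=cv2.resize(t[115:255,445:570],None,fx=4,fy=4,interpolation=cv2.INTER_CUBIC)
s=cv2.imread("pics/scene0.png")
cv2.imwrite("pics/c2.png",b)
cv2.imwrite("pics/c3.png",cv2.resize(s[165:335,300:445],None,fx=3.5,fy=3.5,interpolation=cv2.INTER_CUBIC))
E
```

```text
(no output)
```

View pics/c1.png

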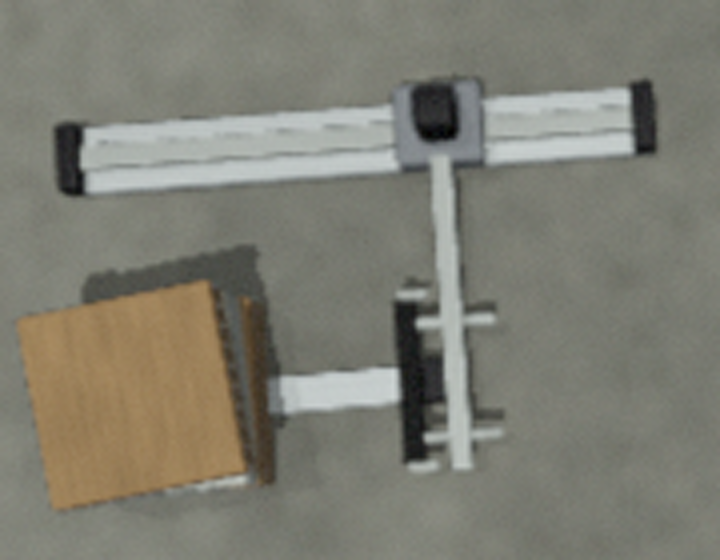

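View pics/c2.png

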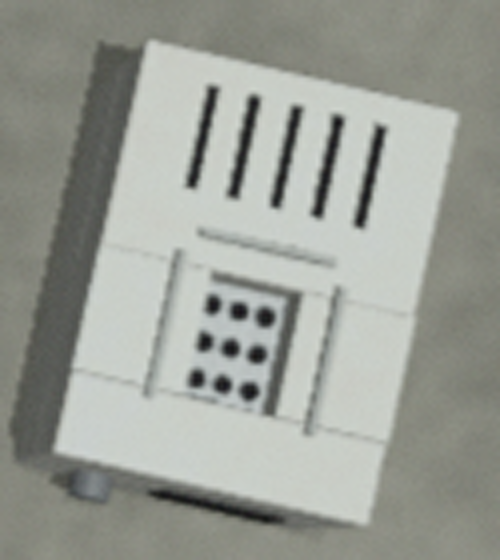

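View pics/c3.png

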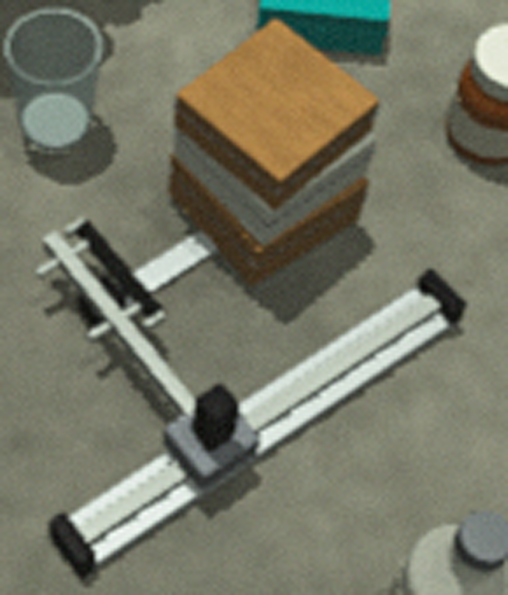

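```bash
cat > h.py <<'E'
import numpy as np
from scipy.optimize import least_squares
from scipy.spatial.transform import Rotation as R
from station import arm
P={n:arm.camera_params(n) for n in("top","scene","wrist")}
def camT(n,s=None):
    if n!="wrist":return P[n]["T"]
    s=s or arm.get_state();T=np.eye(4);T[:3,:3]=R.from_euler("xyz",s["ee_rot"]).as_matrix();T[:3,3]=s["eef_pos"];return T@P[n]["hand_eye"]
def proj(n,X,T=None):
    T=camT(n) if T is None else T
    c=(np.atleast_2d(X)-T[:3,3])@T[:3,:3];p=P[n];return np.c_[p["fx"]*c[:,0]/c[:,2]+p["cx"],p["fy"]*c[:,1]/c[:,2]+p["cy"]]
def onz(n,uv,z,T=None):
    T=camT(n) if T is None else T;p=P[n];uv=np.atleast_2d(uv)
    d=np.c_[(uv[:,0]-p["cx"])/p["fx"],(uv[:,1]-p["cy"])/p["fy"],np.ones(len(uv))]@T[:3,:3].T
    return T[:3,3]+d*((z-T[2,3])/d[:,2])[:,None]
def w(pose,X):
    x,y,a=pose;X=np.atleast_2d(X);c,s=np.cos(a),np.sin(a)
    return np.c_[x+c*X[:,0]-s*X[:,1],y+s*X[:,0]+c*X[:,1],X[:,2]]
def fit(obs,x0):
    f=lambda q:np.concatenate([(proj(n,w(q,X),T)-uv).ravel() for n,X,uv,T in obs])
    r=least_squares(f,x0,loss="soft_l1");return r.x,r.fun.reshape(-1,2)
def inv(pose,W):
    x,y,a=pose;d=np.atleast_2d(W)[:,:2]-[x,y];c,s=np.cos(a),np.sin(a);return np.c_[c*d[:,0]+s*d[:,1],-s*d[:,0]+c*d[:,1]]
E
python3 - <<'E'
from h import *
c1=lambda p:np.array(p)/4.+[190,140]
c2=lambda p:np.array(p)/4.+[445,115]
c3=lambda p:np.array(p)/3.5+[300,165]
X=np.array([[.05,-.125,.02],[-.25,-.125,.02]])
tr,r=fit([("top",X,c1([[57,160],[655,118]]),None),("scene",X,c3([[448,293],[67,545]]),None)],[.43,.27,1.6])
print("track",tr,np.round(r,1).tolist())
H=np.array([[.1,.075,.085],[.1,-.075,.085],[-.1,-.075,.085],[-.1,.075,.085]])
he,r=fit([("top",H,c2([[150,40],[458,113],[368,523],[55,453]]),None)],[.5,-.3,0]);print("heater",he,np.round(r,1).tolist())
print("ridges",np.round(inv(he,onz("top",c2([[180,250],[150,397],[338,287],[310,433],[198,232],[335,263]]),.09)),4).tolist())
print("bar y-110,+45", np.round(inv(tr,onz("top",c1([[440,165],[461,467]]),.044)),4).tolist())
print("post",np.round(inv(tr,onz("top",c1([[435,112]]),.086)),4), "carriage",np.round(inv(tr,onz("top",c1([[438,125]]),.044)),4))
print("roller front",np.round(inv(tr,onz("top",c1([[397,350],[402,440],[412,382]]),.040)),4).tolist())
print("handle",np.round(inv(tr,onz("top",c1([[275,395],[398,385]]),.006)),4).tolist())
print("box2",np.round(inv(tr,onz("top",c1([[18,320],[210,280],[245,472],[55,510]]),.126)),4).tolist())
print("box0 corners scene bottom", np.round(inv(tr,onz("scene",c3([[258,282]]),.006)),4).tolist())
sp=tr
print("world post",w(tr,[[inv(tr,onz("top",c1([[435,112]]),.086))[0,0],-.125,.066]]),"seat",w(he,[[-.03,0,.085]]))
for n,uv,z in(("jar",(140,224),.085),("beaker",(270,310),.085),("timer",(411,288),.016),("reagent",(267,73),.15),("flask",(347,77),.11)):print(n,np.round(onz("top",uv,z)[0],3))
E
```

```text
track [0.47025283 0.26789108 1.65405751] [[-0.4, -1.4], [-0.3, -1.2], [-0.6, -1.3], [-2.1, -0.4]]
heater [ 0.57525004 -0.25906627 -0.21792183] [[-0.6, -0.4], [0.8, -0.4], [0.3, 1.1], [-0.4, 0.0]]
ridges [[0.0049, 0.0398], [-0.065, 0.0384], [0.0049, -0.0351], [-0.0643, -0.037], [0.0151, 0.0336], [0.0155, -0.0313]]
bar y-110,+45 [[-0.1428, -0.1024], [-0.1432, 0.0452]]
post [[-0.1442 -0.1204]] carriage [[-0.1431 -0.1221]]
roller front [[-0.1157, -0.014], [-0.1152, 0.03], [-0.122, 0.0022]]
handle [[-0.0501, 0.002], [-0.1124, 0.0012]]
box2 [[0.0452, -0.0325], [-0.0413, -0.0444], [-0.0515, 0.042], [0.0336, 0.053]]
box0 corners scene bottom [[-0.0388, -0.0467]]
world post [[0.60681293 0.13457756 0.066     ]] seat [[ 0.54595958 -0.25258024  0.085     ]]
jar [0.493 0.428 0.085]
beaker [0.337 0.183 0.085]
timer [ 0.378 -0.089  0.016]
reagent [0.757 0.188 0.15 ]
flask [0.767 0.047 0.11 ]
```

Crops confirm the choice: brown/white/brown pile, with the white handle going under the roller to the black block at c1 (432,380); post at c1 (435,112). Poses agree with the stated dimensions, so the next step is to move above the post.

```bash
cat >> h.py <<'E'
TR=np.array([.47025,.26789,1.65406]);HE=np.array([.57525,-.25907,-.21792])
def goto(p,yaw=None):
    s=arm.get_state();M=R.from_euler("xyz",s["ee_rot"]).as_matrix();d=M.T@(np.array(p)-s["eef_pos"])
    t=0 if yaw is None else -(yaw-s["ee_rot"][2]+np.pi)%(2*np.pi)
    t=(t+np.pi)%(2*np.pi)-np.pi if yaw is None else -((yaw-s["ee_rot"][2]+np.pi)%(2*np.pi)-np.pi)
    print("d",np.round(d,4),"turn",round(t,4),"rows>=",np.linalg.norm(d)/.0417,abs(t)/.125)
E
python3 -c "
from h import *
goto(np.r_[w(TR,[[-.143,-.125,0]])[0,:2],.2],.083)"
```

```text
d [0.5032 0.3099 0.0266] turn -0.4901 rows>= 14.185972502773662 3.9209348806679927
```

```bash
python3 -m creep '[[0.088,0.5032,0.3099,0.0266,-0.49],[0.088,0.5032,0.3099,0.0266,-0.49],[0.088,0.5032,0.3099,0.0266,-0.49],[0.088,0.5032,0.3099,0.0266,-0.49],[0.088,0.5032,0.3099,0.0266,-0.49],[0.088,0.5032,0.3099,0.0266,-0.49],[0.088,0.5032,0.3099,0.0266,-0.49],[0.088,0.5032,0.3099,0.0266,-0.49],[0.088,0.5032,0.3099,0.0266,-0.49],[0.088,0.5032,0.3099,0.0266,-0.49],[0.088,0.5032,0.3099,0.0266,-0.49],[0.088,0.5032,0.3099,0.0266,-0.49],[0.088,0.5032,0.3099,0.0266,-0.49],[0.088,0.5032,0.3099,0.0266,-0.49],[0.088,0.5032,0.3099,0.0266,-0.49],[0.088,0.5032,0.3099,0.0266,-0.49],[0.088,0.5032,0.3099,0.0266,-0.49],[0.088,0.5032,0.3099,0.0266,-0.49],[0.088,0.5032,0.3099,0.0266,-0.49]]' 20
python3 - <<'E'
from h import *
import cv2
T=camT("wrist");im=arm.grab_frame("wrist")[:,:,::-1].copy();np.save("T1.npy",T)
post=w(TR,[[-.143,-.125,.086]]);print("post",proj("wrist",post,T))
cv2.imwrite("pics/w1.png",im)
goto(np.r_[w(TR,[[-.143,-.125,0]])[0,:2],.05],.083)
E
```

```text
t: 1.68
eef_pos: [0.606, 0.1374, 0.2001]
ee_rot: [-3.141, 0.0, 0.085]
force: [-1.6, -0.6, -0.9]
width: 0.0878
gripper_force: 0.0
post [[322.83612318 237.49024924]]
d [0.0005 0.0017 0.1502] turn 0.002 rows>= 3.6014141758005427 0.015771952136496736
```

View pics/w1.png

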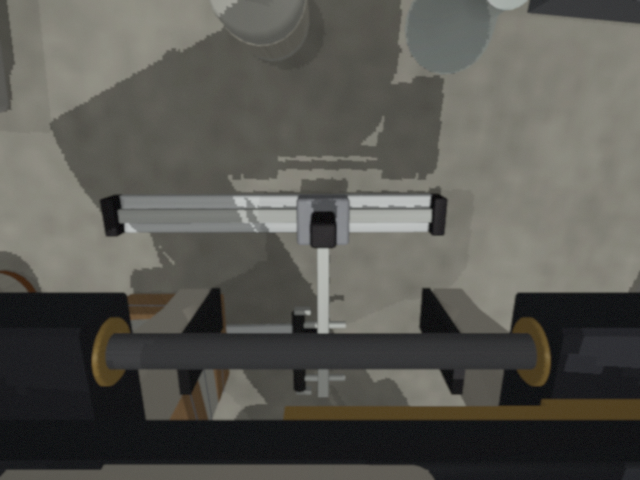

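The wrist picture shows the post at (322,236), matching the predicted (323,237), with the track level in the view. Descend and grip.

```bash
python3 -m creep '[[0.088,0.0005,0.0017,0.05,0],[0.088,0.0005,0.0017,0.1,0],[0.088,0.0005,0.0017,0.13,0],[0.088,0.0005,0.0017,0.15,0],[0.088,0.0005,0.0017,0.15,0],[0.01,0.0005,0.0017,0.15,0],[0.01,0.0005,0.0017,0.15,0],[0.01,0.0005,0.0017,0.15,0],[0.01,0.0005,0.0017,0.15,0],[0.01,0.0005,0.0017,0.15,0],[0.01,0.0005,0.0017,0.15,0],[0.01,0.0005,0.0017,0.15,0]]' 30
python3 -c "
from h import *
s=arm.get_state();print(inv(TR,s['eef_pos']),np.round(s['force'],2),s['ee_rot'],s['width'])"
```

```text
t: 2.73
eef_pos: [0.6075, 0.1346, 0.0507]
ee_rot: [-3.141, -0.001, 0.083]
force: [-1.6, 0.4, -1.2]
width: 0.0465
gripper_force: 0.0
[[-0.14421778 -0.12568983]] [-1.61  0.4  -1.19] [-3.14111535e+00 -1.00829149e-03  8.31226130e-02] 0.04653611341573655
```

```bash
python3 -m creep '[[0.01,0,0,0,0],[0.01,0,0,0,0],[0.01,0,0,0,0],[0.01,0,0,0,0],[0.01,0,0,0,0],[0.01,0,0,0,0],[0.01,0,-0.005,0,0],[0.01,0,-0.01,0,0],[0.01,0,-0.015,0,0],[0.01,0,-0.02,0,0],[0.01,0,-0.025,0,0],[0.01,0,-0.03,0,0],[0.01,0,-0.035,0,0],[0.01,0,-0.04,0,0],[0.01,0,-0.044,0,0],[0.01,0,-0.048,0,0],[0.01,0,-0.05,0,0]]' 30
cat > st.py <<'E'
from h import *
s=arm.get_state();u=np.array([np.cos(TR[2]),np.sin(TR[2]),0]);print(np.round(inv(TR,s['eef_pos']),4),"F along x",round(float(s['force']@u),2),np.round(s['force'],2),s['width'],s['gripper_force'],s['t'])
E
python3 st.py
```

```text
t: 4.15
eef_pos: [0.603, 0.1823, 0.0499]
ee_rot: [3.139, 0.001, 0.083]
force: [1.5, -9.3, -0.2]
width: 0.0202
gripper_force: 30.0
[[-0.0963 -0.1252]] F along x -9.44 [ 1.52 -9.35 -0.15] 0.02015152275950786 30.027517676353455 4.15
```

```bash
python3 -m creep '[[0.01,0,-0.003,0,0],[0.01,0,-0.006,0,0],[0.01,0,-0.009,0,0],[0.01,0,-0.011,0,0],[0.01,0,-0.012,0,0],[0.01,0,-0.013,0,0],[0.01,0,-0.014,0,0]]'
python3 st.py
python3 - <<'E'
from h import *
import cv2
a=arm.grab_frame("top")[150:280,190:320,::-1];b=arm.grab_frame("scene")[170:300,300:430,::-1]
cv2.imwrite("pics/g1.png",cv2.resize(np.hstack([a,b]),None,fx=3,fy=3,interpolation=cv2.INTER_CUBIC))
E
```

```text
t: 4.73
eef_pos: [0.6018, 0.1959, 0.0498]
ee_rot: [3.139, 0.001, 0.083]
force: [0.9, -8.4, 0.1]
width: 0.0197
gripper_force: 30.0
[[-0.0827 -0.1251]] F along x -8.5 [ 0.93 -8.45  0.15] 0.01970814966212325 30.030802488327026 4.7333
```

View pics/g1.png

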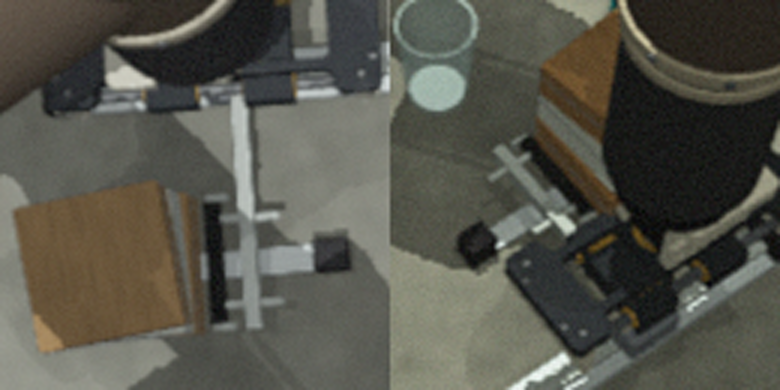

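The left half (top view) shows a gap of a few px between the roller (205,265) and box0's edge (~198,330), roughly 2–6 mm. The grip block stands free at (332,252). Continue in fine steps, watching the force.

```bash
python3 -m creep '[[0.01,0,-0.0005,0,0],[0.01,0,-0.001,0,0]]' >/dev/null; python3 st.py
python3 -m creep '[[0.01,0,-0.0005,0,0],[0.01,0,-0.001,0,0]]' >/dev/null; python3 st.py
```

```text
[[-0.0817 -0.1251]] F along x -9.46 [ 0.66 -9.44 -0.62] 0.019847818455311084 30.031251311302185 5.0
[[-0.0808 -0.1251]] F along x -9.37 [ 1.12 -9.31 -0.52] 0.0200337840447884 30.031650960445404 5.1667
```

```bash
python3 -m creep '[[0.01,0,-0.0005,0,0],[0.01,0,-0.001,0,0]]' >/dev/null; python3 st.py
```

```text
[[-0.0798 -0.1251]] F along x -10.62 [  0.69 -10.6    0.54] 0.019766504104120983 30.03183424472809 5.3333
```

```bash
python3 -m creep '[[0.01,0,-0.0005,0,0],[0.01,0,-0.001,0,0]]' >/dev/null; python3 st.py
```

```text
[[-0.0788 -0.1251]] F along x -10.14 [  0.67 -10.12   1.06] 0.019646648929907445 30.031818151474 5.5
```

```bash
python3 -m creep '[[0.01,0,-0.0005,0,0]]' >/dev/null; python3 st.py
```

```text
[[-0.0783 -0.1251]] F along x -10.19 [  0.89 -10.15   0.12] 0.02004999405403209 30.031849443912506 5.5833
```

```bash
python3 -m creep '[[0.01,0,-0.0005,0,0],[0.01,0,-0.001,0,0]]' >/dev/null; python3 st.py
```

```text
[[-0.0773 -0.1251]] F along x -8.58 [ 0.54 -8.57 -0.69] 0.019980552341516057 30.032085478305817 5.75
```

```bash
python3 -m creep '[[0.01,0,-0.0005,0,0],[0.01,0,-0.001,0,0]]' >/dev/null; python3 st.py
```

```text
[[-0.0763 -0.1251]] F along x -10.13 [ -0.78 -10.23  -0.14] 0.020023200596540024 30.032101571559906 5.9167
```

```bash
cat >> st.py <<'E'
import cv2,os
g=lambda n,r:cv2.cvtColor(arm.grab_frame(n),cv2.COLOR_RGB2GRAY)[r].astype(np.float32)
f=np.mean([g("top",np.s_[205:275,190:270]) for _ in range(2)],0,dtype=np.float32)
F=[float(arm.get_state()['force']@u)]
if not os.path.exists("ref.npy"):np.save("ref.npy",f)
print("after hold",F,"pile shift px",cv2.phaseCorrelate(np.load("ref.npy"),f,cv2.createHanningWindow(f.shape[::-1],cv2.CV_32F)))
E
python3 st.py
python3 -m creep '[[0.01,0,-0.0005,0,0],[0.01,0,-0.001,0,0]]' >/dev/null; python3 st.py
```

```text
[[-0.0763 -0.1251]] F along x -10.13 [ -0.78 -10.23  -0.14] 0.020023200596540024 30.032101571559906 5.9167
after hold [-9.962551240867885] pile shift px ((1.3361329820327228e-09, -2.1316282072803006e-14), 1.000000080941009)
[[-0.0753 -0.1251]] F along x -9.63 [-0.93 -9.74  0.65] 0.01960232263918123 30.032133758068085 6.1833
after hold [-8.853295766520725] pile shift px ((-0.2851373460236246, 0.11803431337672521), 1.0487806333435907)
```

```bash
python3 -m creep '[[0.01,0,-0.0005,0,0],[0.01,0,-0.001,0,0]]' >/dev/null; python3 st.py
```

```text
[[-0.0749 -0.1251]] F along x -14.09 [  2.91 -13.89   0.49] 0.01964210156108892 30.039245188236237 6.45
after hold [-12.810077515858337] pile shift px ((-0.4747762700573972, 0.16291673655921812), 1.0376719724800851)
```

Contact: the force jumped from about 9.5 to 14 N and the stop stalled at x = −0.075. Release and rise.

```bash
python3 -m creep '[[0.05,0,0.0005,0,0],[0.05,0,0.0005,0,0],[0.05,0,0.0005,0,0],[0.05,0,0.0005,0,0],[0.05,0,0.0005,0,0],[0.05,0,0.0005,0,0],[0.05,0,0.0005,-0.03,0],[0.05,0,0.0005,-0.07,0],[0.05,0,0.0005,-0.1,0],[0.05,0,0.0005,-0.13,0],[0.05,0,0.0005,-0.13,0]]'
python3 - <<'E'
from h import *
print("grip from g1",inv(TR,onz("top",[[332/3+190,252/3+150]],.024)))
goto(np.r_[w(TR,[[-.135,.002,0]])[0,:2],.18],TR[2]-np.pi)
E
```

```text
t: 7.47
eef_pos: [0.6044, 0.2079, 0.1873]
ee_rot: [-3.138, -0.01, 0.084]
force: [-0.2, 1.1, 0.1]
width: 0.0497
gripper_force: 0.0
grip from g1 [[-0.13618514 -0.00071398]]
d [-0.1308  0.0639  0.0058] turn 1.572 rows>= 3.4945962275411215 12.576043257667074
```

```bash
python3 -m creep '[[0.05,-0.02,0.0,0.0,0.125],[0.05,-0.05,0.02,0.0,0.25],[0.05,-0.08,0.04,0.0058,0.375],[0.05,-0.1,0.05,0.0058,0.5],[0.06,-0.12,0.06,0.0058,0.625],[0.06,-0.1308,0.0639,0.0058,0.75],[0.06,-0.1308,0.0639,0.0058,0.875],[0.06,-0.1308,0.0639,0.0058,1.0],[0.06,-0.1308,0.0639,0.0058,1.125],[0.06,-0.1308,0.0639,0.0058,1.25],[0.06,-0.1308,0.0639,0.0058,1.375],[0.06,-0.1308,0.0639,0.0058,1.5],[0.06,-0.1308,0.0639,0.0058,1.572],[0.06,-0.1308,0.0639,0.0058,1.572],[0.06,-0.1308,0.0639,0.0058,1.572],[0.06,-0.1308,0.0639,0.0058,1.572]]'
python3 - <<'E'
from h import *
import cv2
s=arm.get_state();T=camT("wrist",s);im=arm.grab_frame("wrist")[:,:,::-1].copy()
np.save("T2.npy",T);cv2.imwrite("pics/w2.png",im)
print(proj("wrist",w(TR,[[-.135+a*.012,.0+b*.011,.024] for a in(-1,1) for b in(-1,1)]),T).round(1).tolist())
goto(np.r_[w(TR,[[-.135,.0,0]])[0,:2],.18],TR[2]-np.pi)
E
```

```text
t: 8.8
eef_pos: [0.4762, 0.1318, 0.1741]
ee_rot: [-3.142, 0.0, -1.486]
force: [-1.2, -0.6, -0.6]
width: 0.0602
gripper_force: 0.0
[[300.8, 212.4], [328.3, 212.4], [301.2, 241.2], [328.0, 241.2]]
d [-0.0011 -0.0054 -0.0059] turn 0.001 rows>= 0.1928081588118883 0.008181743050975854
```

View pics/w2.png

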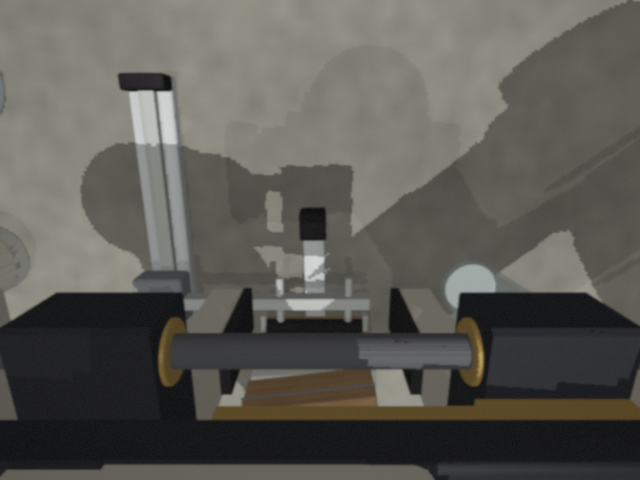

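The block top is at (300–326, 208–236), against (301–328, 212–241) predicted for y=0, x=−0.135. So it sits at about x −0.137, y −0.001.

```bash
python3 - <<'E'
from h import *
goto(np.r_[w(TR,[[-.137,-.001,0]])[0,:2],.004],TR[2]-np.pi)
E
```

```text
d [ 0.0009 -0.0064  0.1701] turn 0.001 rows>= 4.083247663642373 0.008181743050975854
```

```bash
python3 -m creep '[[0.06,0.0009,-0.0064,0.04,0],[0.06,0.0009,-0.0064,0.08,0],[0.06,0.0009,-0.0064,0.11,0],[0.06,0.0009,-0.0064,0.14,0],[0.06,0.0009,-0.0064,0.16,0],[0.06,0.0009,-0.0064,0.1695,0],[0.06,0.0009,-0.0064,0.1695,0],[0.06,0.0009,-0.0064,0.1695,0]]'; python3 st.py
python3 -m creep '[[0.01,0,0,0,0],[0.01,0,0,0,0],[0.01,0,0,0,0],[0.01,0,0,0,0],[0.01,0,0,0,0],[0.01,0,0,0,0],[0.01,0,0,0,0],[0.01,0,0,0,0],[0.01,0,0,0,0],[0.01,0,0,0,0]]' 10; python3 st.py
```

```text
t: 9.52
eef_pos: [0.483, 0.1315, 0.0049]
ee_rot: [3.141, -0.0, -1.488]
force: [-0.0, -0.1, -0.7]
width: 0.0599
gripper_force: 0.0
[[-0.137  -0.0013]] F along x -0.12 [-0.01 -0.13 -0.72] 0.05994381110484695 0.0 9.5167
after hold [0.1265555184537548] pile shift px ((-12.055995761826914, 1.4283491435810234), -0.005192652344703674)
t: 10.45
eef_pos: [0.4828, 0.1314, 0.0048]
ee_rot: [-3.141, -0.0, -1.489]
force: [-1.5, -0.0, 2.0]
width: 0.0221
gripper_force: 10.0
[[-0.1371 -0.0011]] F along x 0.12 [-1.47 -0.    2.02] 0.02210138929922208 9.99849870800972 10.45
after hold [-0.43700274245453335] pile shift px ((-21.12729602129957, 26.26999404711891), 0.09069093995624118)
```

```bash
python3 -m creep '[[0.01,0,0,0,0],[0.01,0,0,0,0],[0.01,0.02,0,0,0],[0.01,0.06,0,0,0],[0.01,0.1,0,0,0],[0.01,0.14,0,0,0],[0.01,0.165,0,0,0],[0.01,0.175,0,0,0],[0.01,0.175,0,0,0],[0.01,0.175,0,0,0],[0.01,0.175,0,0,0],[0.01,0.175,0,0,0]]' 60; python3 st.py
python3 - <<'E'
from h import *
import cv2
a=arm.grab_frame("top")[150:290,180:400,::-1];b=arm.grab_frame("scene")[160:300,270:420,::-1]
cv2.imwrite("pics/g2.png",cv2.resize(np.hstack([a,b]),None,fx=2.1,fy=2.1,interpolation=cv2.INTER_CUBIC))
E
```

```text
t: 11.55
eef_pos: [0.4971, -0.0422, 0.0047]
ee_rot: [-3.142, -0.0, -1.488]
force: [-1.3, -4.0, 3.5]
width: 0.0215
gripper_force: 60.0
[[-0.3113 -0.001 ]] F along x -3.84 [-1.33 -3.97  3.52] 0.021482135409060393 59.959149956703186 11.55
after hold [-2.570609554130198] pile shift px ((-40.28755167746793, 25.93766147620873), 0.0035843418704138864)
```

View pics/g2.png

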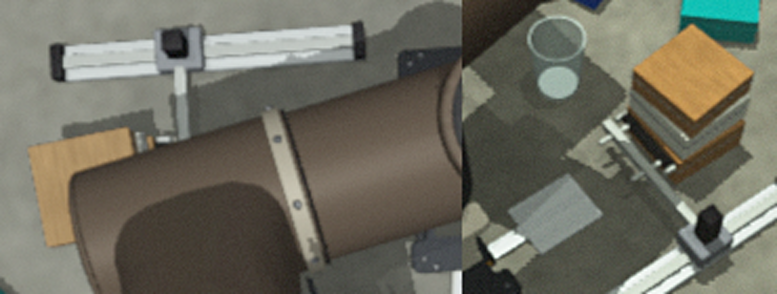

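The pile stands upright (right half: 690,100), the stop is against it, and the plate is clear at (555,215). Now refine the plate-in-hand and heater poses numerically.

```bash
python3 - <<'E'
from h import *
import cv2
s=arm.get_state();tl=inv(TR,s["eef_pos"])[0]
uv=(np.array([[570,175],[602,213],[553,253],[509,211]])-[462,0])/2.1+[270,160]
X=np.array([[.04,.032,.006],[.04,-.032,.006],[-.04,-.032,.006],[-.04,.032,.006]])
pl,r=fit([("scene",X,uv,None)],[.48,.1,1.654]);print("plate: in track",inv(TR,pl[:2]),"yaw rel",pl[2]-TR[2],"tcp",tl,r.round(1).tolist())
H=np.array([[.1,.075,.085],[.1,-.075,.085],[-.1,-.075,.085],[-.1,.075,.085]])
obs=[]
for n,(r0,r1,c0,c1) in {"top":(110,260,440,575),"scene":(290,450,110,240)}.items():
    im=cv2.cvtColor(cv2.imread(f"pics/{n}0.png"),cv2.COLOR_BGR2GRAY)[r0:r1,c0:c1]
    t,m=cv2.threshold(im,0,255,cv2.THRESH_OTSU);t=t+10;m=(im>t).astype(np.uint8)
    m=cv2.morphologyEx(m,cv2.MORPH_CLOSE,np.ones((15,15)));C=max(cv2.findContours(m,0,cv2.CHAIN_APPROX_NONE)[0],key=cv2.contourArea)
    hull=cv2.convexHull(C);q=cv2.approxPolyN(hull,4)[0].astype(float)+[c0,r0]
    pr=proj(n,w(HE,H));q=np.array([q[np.argmin(np.linalg.norm(q-p,axis=1))] for p in pr])
    print(n,t,"quad",q.round(1).tolist(),"pred",pr.round(1).tolist());obs.append((n,H,q,None))
for o in(obs[:1],obs[1:],obs):
    h,r=fit(o,HE);print(h.round(4),r.round(1).tolist())
E
```

```text
plate: in track [[-0.16987119 -0.00369469]] yaw rel 0.05016081181389387 tcp [-0.31122829 -0.00103845] [[-0.4, -1.4], [2.0, -0.1], [-3.2, 0.7], [0.5, 0.3]]
top 172.0 quad [[482.0, 125.0], [559.0, 143.0], [538.0, 246.0], [458.0, 227.0]] pred [[481.9, 124.6], [560.3, 142.8], [537.3, 246.9], [458.3, 228.3]]
scene 186.0 quad [[219.0, 408.0], [132.0, 437.0], [120.0, 328.0], [200.0, 305.0]] pred [[218.6, 407.5], [129.8, 436.0], [119.5, 326.9], [198.5, 304.3]]
[ 0.5759 -0.2588 -0.2164] [[-0.4, -0.7], [1.0, -0.6], [-0.7, 0.5], [0.2, 1.0]]
[ 0.5777 -0.2577 -0.2138] [[1.1, 0.1], [-0.7, 0.1], [0.3, -0.2], [-0.6, -0.1]]
[ 0.5769 -0.2583 -0.2155] [[-0.7, -1.2], [0.8, -1.2], [-0.9, -0.1], [0.0, 0.5], [0.5, -0.0], [-1.3, -0.2], [-0.0, -0.4], [-0.9, -0.2]]
```

```bash
sed -i 's/HE=np.array(.*/HE=np.array([.5765,-.2585,-.2155])/' h.py; python3 - <<'E'
from h import *
g=w(HE,[[-.03-.135,0,0]])[0,:2];print(g);goto(np.r_[g,.165],HE[2]-np.pi)
E
```

```text
[ 0.41531652 -0.22321708]
d [ 0.1736  0.0966 -0.1603] turn 1.8695 rows>= 6.121056611367045 14.956142360887295
```

```bash
python3 -m creep '[[0.01,0,0,-0.02,0],[0.01,0,0,-0.06,0],[0.01,0,0,-0.1,0],[0.01,0,0,-0.14,0],[0.01,0.01,0.006,-0.1603,0.06],[0.01,0.02,0.012,-0.1603,0.18],[0.01,0.035,0.02,-0.1603,0.3],[0.01,0.05,0.03,-0.1603,0.42],[0.01,0.065,0.036,-0.1603,0.54],[0.01,0.08,0.045,-0.1603,0.66],[0.01,0.095,0.053,-0.1603,0.78],[0.01,0.11,0.06,-0.1603,0.9],[0.01,0.12,0.067,-0.1603,1.02],[0.01,0.13,0.072,-0.1603,1.14],[0.01,0.14,0.078,-0.1603,1.26],[0.01,0.15,0.083,-0.1603,1.38],[0.01,0.16,0.09,-0.1603,1.5],[0.01,0.17,0.095,-0.1603,1.62],[0.01,0.1736,0.0966,-0.1603,1.74],[0.01,0.1736,0.0966,-0.1603,1.8]]' 60
python3 -m creep '[[0.01,0,0,0,0.05],[0.01,0,0,0,0.0695],[0.01,0,0,0,0.0695],[0.01,0,0,0,0.0695],[0.01,0,0,0,0.0695]]' 60
python3 - <<'E'
from h import *
import cv2
g=w(HE,[[-.165,0,0]])[0,:2];goto(np.r_[g,.165],HE[2]-np.pi)
s=arm.get_state();np.save("tcp3.npy",np.r_[s["eef_pos"],s["ee_rot"]])
a=arm.grab_frame("top")[:,:,::-1];b=arm.grab_frame("scene")[:,:,::-1]
cv2.imwrite("pics/tfull.png",a);cv2.imwrite("pics/sfull.png",b)
z=s["eef_pos"][2]-.0047+.006;pose=[*w(HE,[[-.03,0,0]])[0,:2],HE[2]]
C=[[.04,.032,z],[.04,-.032,z],[-.04,-.032,z],[-.04,.032,z]]
for n in("top","scene"):print(n,proj(n,w(pose,C)).round(1).tolist())
a=a[130:270,430:570];b=b[270:410,90:230]
cv2.imwrite("pics/g3.png",cv2.resize(np.hstack([a,b]),None,fx=2.8,fy=2.8,interpolation=cv2.INTER_CUBIC))
E
```

```text
t: 13.42
eef_pos: [0.4139, -0.2237, 0.1639]
ee_rot: [3.141, -0.002, 2.987]
force: [-1.5, -0.1, -2.5]
width: 0.0219
gripper_force: 59.9
t: 13.83
eef_pos: [0.4149, -0.2236, 0.1647]
ee_rot: [3.141, -0.001, 2.927]
force: [-0.9, 0.4, -2.5]
width: 0.0215
gripper_force: 59.9
d [-0.0003  0.0005 -0.0003] turn 0.0004 rows>= 0.016234309743847174 0.003390001182907554
top [[509.2, 167.4], [546.0, 175.9], [536.0, 221.6], [499.1, 213.0]]
scene [[172.8, 352.2], [133.2, 364.1], [128.3, 319.6], [166.0, 308.8]]
```

View pics/g3.png

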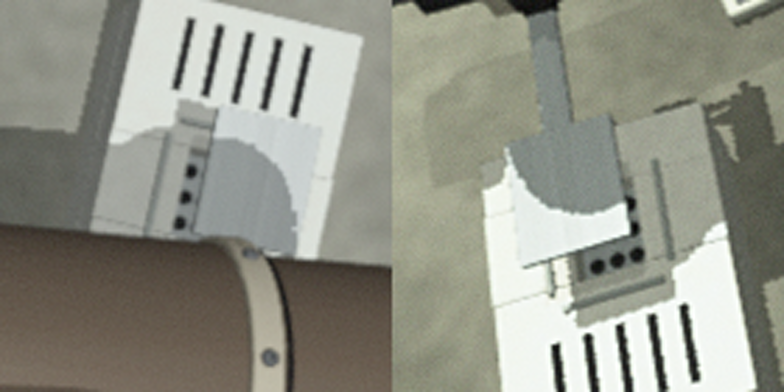

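```bash
python3 - <<'E'
from h import *
top=np.array([[216,106],[322,127],[194,232]])/2.8+[430,130]
sc=(np.array([[632,235],[525,267],[507,147],[612,116]])-[392,0])/2.8+[90,270]
C=np.array([[.04,.032,0],[.04,-.032,0],[-.04,-.032,0],[-.04,.032,0]])
p0=[*w(HE,[[-.03,0,0]])[0,:2],HE[2],.166]
def f(q,use):
    X=w(q[:3],C);X[:,2]+=q[3]; r=[]
    if "t" in use:r.append((proj("top",X[[0,1,3]])-top).ravel())
    if "s" in use:r.append((proj("scene",X)-sc).ravel())
    if len(use)<2:r.append([(q[3]-.166)*1e4])
    return np.concatenate(r)
for u in("t","s","ts"):
    q=least_squares(f,p0,args=(u,)).x
    print(u,"in seat",inv(p0[:3],q[:2]).round(4),"dyaw",round(q[2]-HE[2],4),"z",round(q[3],4),f(q,u).round(1))
E
```

```text
t in seat [[0.0001 0.0012]] dyaw 0.0285 z 0.166 [ 0.6 -0.3 -0.2 -0.3 -0.3  0.6 -0. ]
s in seat [[0.0052 0.0046]] dyaw 0.0155 z 0.166 [ 0.6  0.  -0.7  1.1 -0.  -0.5  0.1 -0.8 -0. ]
ts in seat [[0.0017 0.0011]] dyaw 0.0163 z 0.1587 [-0.3 -0.6 -1.6 -0.2 -1.8 -0.2 -0.5 -0.  -1.4  1.  -0.7 -0.2 -1.  -0.4]
```

The plate sits within about 2 mm and 0.02 rad of the seat's axes. Correct for that and lower gently.

```bash
python3 -m creep '[[0.01,0.0025,0.001,0.01,0.018],[0.01,0.0025,0.001,0.025,0.018],[0.01,0.0025,0.001,0.04,0.018],[0.01,0.0025,0.001,0.05,0.018],[0.01,0.0025,0.001,0.055,0.018],[0.01,0.0025,0.001,0.058,0.018],[0.01,0.0025,0.001,0.06,0.018],[0.01,0.0025,0.001,0.062,0.018],[0.01,0.0025,0.001,0.062,0.018]]'
python3 -m creep '[[0.01,0,0,0.002,0],[0.01,0,0,0.004,0],[0.01,0,0,0.006,0],[0.01,0,0,0.006,0]]'
python3 -m creep '[[0.01,0,0,0.002,0],[0.01,0,0,0.004,0],[0.01,0,0,0.004,0]]'
```

```text
t: 14.68
eef_pos: [0.4129, -0.2225, 0.1031]
ee_rot: [3.142, 0.0, 2.907]
force: [-1.6, 0.4, -2.6]
width: 0.0217
gripper_force: 59.9
t: 15.02
eef_pos: [0.4125, -0.2224, 0.0967]
ee_rot: [3.142, -0.0, 2.907]
force: [-2.5, 0.5, -3.3]
width: 0.0215
gripper_force: 59.9
t: 15.27
eef_pos: [0.4125, -0.2224, 0.0926]
ee_rot: [3.142, -0.001, 2.907]
force: [-1.5, 0.2, -2.7]
width: 0.0213
gripper_force: 59.9
```

```bash
python3 -m creep '[[0.01,0,0,0.001,0],[0.01,0,0,0.0015,0],[0.01,0,0,0.002,0],[0.01,0,0,0.002,0]]'
python3 -m creep '[[0.01,0,0,0.0005,0],[0.01,0,0,0.001,0],[0.01,0,0,0.001,0]]'
```

```text
t: 15.6
eef_pos: [0.4127, -0.2225, 0.0909]
ee_rot: [-3.142, -0.0, 2.907]
force: [-1.5, 1.5, -2.8]
width: 0.0216
gripper_force: 59.9
t: 15.85
eef_pos: [0.4128, -0.2225, 0.09]
ee_rot: [-3.142, 0.0, 2.907]
force: [-2.2, 0.1, -1.5]
width: 0.0218
gripper_force: 60.0
```

```bash
python3 -m creep '[[0.01,0,0,0.0005,0],[0.01,0,0,0.0007,0],[0.01,0,0,0.0007,0]]' 15
python3 -m creep '[[0.05,0,0,0,0],[0.05,0,0,0,0],[0.05,0,0,0,0],[0.05,0,0,0,0],[0.05,0,0,0,0],[0.05,0,0,0,0],[0.05,0,0,-0.02,0],[0.05,0,0,-0.05,0],[0.05,0,0,-0.09,0],[0.05,0,0,-0.13,0],[0.05,-0.0,0,-0.15,0],[0.05,0.0,0,-0.15,0]]'
python3 -c "
from h import *
print(w(HE,[[-.3,-.25,0]]));goto([.12,-.42,.26])"
```

```text
t: 16.1
eef_pos: [0.4129, -0.2226, 0.0895]
ee_rot: [-3.142, 0.0, 2.907]
force: [-3.1, 1.2, 2.1]
width: 0.0217
gripper_force: 15.0
t: 17.1
eef_pos: [0.4153, -0.2232, 0.2446]
ee_rot: [-3.141, 0.009, 2.908]
force: [-0.6, 0.1, -0.4]
width: 0.0502
gripper_force: 0.0
[[ 0.22998015 -0.43856663  0.        ]]
d [ 0.2414 -0.2599 -0.0175] turn 0.0 rows>= 8.516923964774286 0.0
```

```bash
python3 -c "
from h import *
goto([.41,.0,.25])"
python3 -m creep '[[0.05,0.03,0.04,0,0],[0.05,0.05,0.08,0,0],[0.05,0.055,0.12,0,0],[0.05,0.055,0.16,0,0],[0.05,0.055,0.2,0,0],[0.05,0.055,0.22,0,0],[0.05,0.055,0.22,0,0],[0.05,0.055,0.22,0,0],[0.05,0.055,0.22,0,0]]'
python3 - <<'E'
from h import *
import cv2
a0=arm.grab_frame("top")[:,:,::-1];b0=arm.grab_frame("scene")[:,:,::-1]
cv2.imwrite("pics/tf2.png",a0);cv2.imwrite("pics/sf2.png",b0)
rs=lambda i,r,c:cv2.resize(i[r:r+140,c:c+140],(400,400),interpolation=cv2.INTER_CUBIC)[:300]
cv2.imwrite("pics/fin.png",np.vstack([np.hstack([rs(a0,150,440),rs(b0,290,90)]),np.hstack([rs(a0,180,170),rs(b0,160,310)])]))
C=np.array([[.04,.032,.091],[.04,-.032,.091],[-.04,-.032,.091],[-.04,.032,.091]]);p=[*w(HE,[[-.03,0,0]])[0,:2],HE[2]]
for n,o in(("top",[440,150]),("scene",[90,290])):print(n,((proj(n,w(p,C))-o)*400/140+(0 if n=="top" else np.array([400,0]))).round(0).tolist())
E
```

```text
d [ 0.0569  0.2159 -0.0059] turn 0.0 rows>= 5.3566299876978745 0.0
t: 17.85
eef_pos: [0.4099, 0.0041, 0.2386]
ee_rot: [-3.141, -0.001, 2.908]
force: [-2.5, -0.6, -1.0]
width: 0.0499
gripper_force: 0.0
top [[156.0, 72.0], [253.0, 94.0], [226.0, 214.0], [129.0, 191.0]]
scene [[671.0, 213.0], [568.0, 245.0], [553.0, 126.0], [652.0, 98.0]]
```

View pics/fin.png

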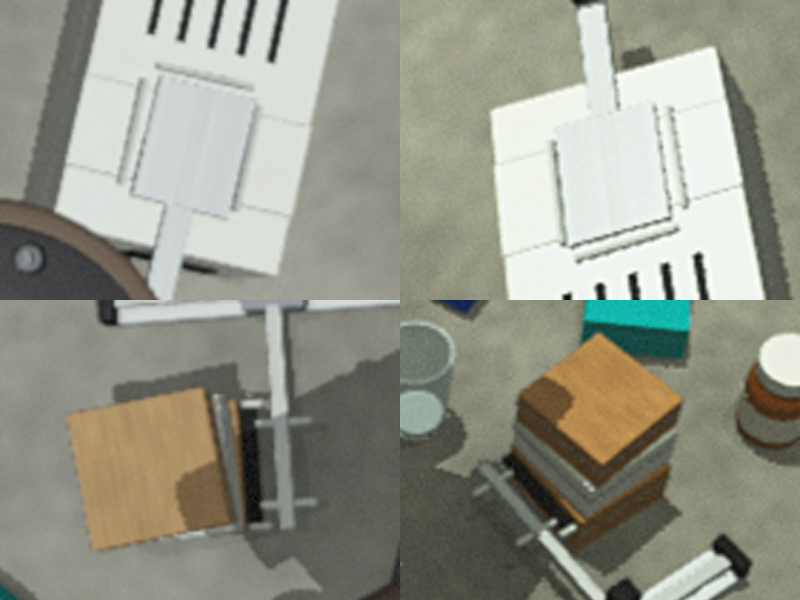

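The plate lies flat between the ridges, about 2 mm in front of and 2.5 mm to one side of centre, with its handle over the front. The pile stands upright on the bench at its spot. Handing in.

```bash
python3 -c "
from station import arm
print(arm.job_done())"
```

```text
the job is handed in; nothing more can be done
None
```

The job is handed in, with no verdict returned: the stop touches the pile, the plate lies over the heater's well between the ridges with its handle over the front (about 2.5 mm off centre), and the pile stands upright on the bench at its spot.

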